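# Put the brass-faced leather stamp away in its dock

## Task

Put the hand stamp with the brass face and red side away in its dock. Park it on the sloped rest with its brass face against the lip and its handle up the slope, let go, and take it again by the handle; then, without dropping it, stand it brass face down on the dock's cork pad with its red side towards the open front of the dock, close to both fences, and let go. Last, slide the keeper fully shut so that it holds the stamp against the side fence, and leave everything else on the table alone.

Things in the scene. Friction and masses are not known exactly. Their poses are not given: they have to be found in the camera images.
- stamp: Stamp to put away, 280 g, 115 mm long: square foot 46 x 46 mm, 55 long (12 mm brass plate, then brown wood), then a pale square handle 28 x 28 mm, 60 long, on the same axis. Origin: centre of the brass face. x: from it to the handle's end; z: to the red side of the foot. Starts lying red side up, handle roughly away from the robot. Centre of mass 35 mm from the face.
- stamp_handle (a point): Middle of the stamp's handle, on the axis, 85 mm from the brass face; axes as the stamp's.
- stamp_mark (a point): Centre of the stamp's red side, 33.5 mm from the brass face and 23 mm off the axis; axes as the stamp's.
- rest: Sloped rest, fixed: dark base plate 120 x 80 x 12 mm with a cork-faced slope 38 mm wide (narrower than the stamp, fingers can straddle it), 60 mm long, at 45 degrees, rising to its +x; at its foot a lip square to the slope, 22 mm above its face. A parked stamp's handle is clear all round. Origin: centre of the base's underside, z up.
- rest_seat (a point): Where the centre of the brass face is when the stamp is parked: face against the lip, foot's back on the slope, handle pointing along (x + z) of the rest, red side along (z - x). Axes as the rest's. About 52 mm above the table.
- dock: Stamp dock, fixed: dark base plate 100 (x) x 225 (y) x 12 mm; cork pad, top 16 mm above the table; two aluminium fences 26 mm higher than the pad: back fence at +x, side fence at -y of the pad. The -x side is the open front (red dot on the base). Origin: at table level below the stamp's place; the base reaches 50 mm to -y and 175 mm to +y of it.
- dock_seat (a point): Centre of the stamp's place, on top of the cork pad: where the centre of the brass face is in the end. Axes as the dock's. The side fence's inner face is 23 mm from it (-y), the back fence's inner face 27 mm (+x).
- keeper (a joint): Sliding steel keeper of the dock, in m: 0 fully open, grows as it slides along the dock's -y towards the side fence, 0.060 is the end of travel. Its 26 mm high jaw touches a stamp that is against the side fence at 0.052. Sliding friction about 1.5 N, no spring. It starts nearly open, at 0 to 0.015.
- keeper_grip (a point): Grip of the keeper: black upright post 16 (dock x) x 20 (dock y) mm, its top 78 mm above the table; the point is on its axis 20 mm below the top. It stands 70 mm behind the jaw's face, in +y. Axes as the dock's.
- spare_stamp: A like stamp with a steel face and a blue side: not wanted, leave it alone. Same size and axes as the other stamp, lying the same way, origin at the centre of the steel face.
- tin: Yellow tin, 72 mm across, 45 mm high; origin at the centre of its underside.
- dye_bottle: Amber bottle, 48 mm across, 100 mm high; origin at the centre of its underside.
- maul: Wooden maul standing on its head, 80 mm across, 192 mm high; origin at the centre of its underside.
- hammer: Hammer lying on the table, origin near its middle, at the table.
- awl: Awl with a yellow handle lying on the table, origin near its middle, at the table.
- brush_cup: Terracotta cup, 76 mm across, 90 mm high; origin at the centre of its underside.
Not all that is in view belongs to the job. What is shaped like the stamp but green is not meant.

How it is judged:
By the outcome, as a careful person would: the job done as asked, in the order asked, and still so for the second after the job is handed in, with the robot touching nothing.
It also fails if it takes over 67 s, if anything falls off the work surface, if the arm or the gripper's body presses on something with over 40 N, if the wrist force passes 120 N, or if a joint passes its speed limit or range.

## Robot

A 6-joint arm with a two-finger parallel gripper is mounted at the origin on the work surface. World frame = base frame: x ahead of the robot, y to its left, z up, the work surface at z = 0. Lengths are in m, angles in rad, forces in N, time in s.
With the tool pointing down it reaches from about 0.35 to 0.775 m from the base axis. Payload 7.3 kg.
Tool frame: the origin (TCP) lies at the very end of the fingers, on their centre line; the grasp point (between the pads) lies grip_point_offset behind it (grip_point_offset is the distance from the TCP to the grasp point, in m); z points along the fingers, y is the direction in which the jaws open and shut (so a half turn about z gives the same grasp; the last joint's range is limited). The gripper opens to 92 mm and grips with 3 to 60 N. Pads are 19 mm wide; open, the fingers measure 130 mm over their backs; the gripper's body (75 mm by 190 mm) begins 47 mm behind the grasp point.
Start: joints at [-0.146, 0.342, 1.524, -0, 1.275, -0.146], TCP at [0.525, 0, 0.227] pointing down, gripper open.
Joint ranges: [-2.53, 2.53], [-0.77, 2.02], [0.04, 2.7], [-1, 4.14], [0.28, 2.66], [-3.11, 3.11]. Speed limits (rad/s): [2.57, 2.57, 3.14, 3.14, 3.14, 3.14].

## Interface

Orientations are given as [roll, pitch, yaw] about the fixed x, y, z axes, in that order (R = Rz(yaw) Ry(pitch) Rx(roll)).
In Python, from cell import * gives the robot as it stands.
- The arm moves only by the shell command python3 -m inch 'ROWS' [OPENING] [FORCE]. ROWS is JSON, a list that holds one entry, the list of rows, each a list of 4 numbers: the shift along the tool's x, y, z in mm, then the turn about the tool's z in rad. In form: [[[x, y, z, roll], ...]]. A call has 1 to 10 rows; each row shifts and turns the commanded pose from where the row before left it, along the tool's axes as they then stand; what a row does not reach is not made up. A row lasts 1/8 s, in which the tool goes at most 62.5 mm and 10.7 degrees, less where a joint would pass 70% of its speed; a pose out of reach is approached as far as the arm can. A call with a gripper value outside its range is refused whole. OPENING is the closure, from -1 (fully open) to 1 (shut), set as the call begins (- or left out, the last holds). The fingers move at their own pace and stop on an object; FORCE is the grip in N (left out, the last holds). Time passes only in rows, so rows that do not move let the fingers close. It gives the time, the measured TCP pose, the force and the opening at its end, in the units of the state.
- observe(): the state, without advancing time (a new reading comes with each control period).
- read_camera(name): name is "scene" or "side" or "wrist"; returns a dict with "img" (384x512x3 uint8, blue, green, red), "fx", "fy", "cx", "cy" (pixels), "eye" and "rotation" of the camera in the world; the wrist camera has in their place "T_tool_cam" (4x4, takes a point from camera to tool coordinates, whose origin is the TCP and whose axes are the flange's). Camera axes: x right, y down, z forward; pixel columns grow to the right and rows downward; lengths in m; the calibration is good to about 2 mm. A picture is of the moment at which its call begins: read the wrist's pose just before it. There is no depth.
- hand_in(): hands the job in, once; it reports no verdict.
Trained networks look in the newest picture that a camera, given by its name, has taken for a name from the list of things; names that differ only in an ending like _2 or _b are one class to them, and where a whole thing is asked for, a point or a joint stands for the part that bears it (a point fixed in the world has none). Each returns a list of dicts, best first, with "conf" (0 to 1); they miss things now and then, are a little off and sometimes report something else, mostly with a low value. They report only what shows in the picture. A call takes as long as a camera call. They do not tell look-alikes from the thing itself.
- boxes_of(camera, label): "at" ([row, column] in pixels, amid what is visible of it).
- place_of(camera, label): "at" ([row, column] in pixels: a listed point, or the origin of a listed thing).
The state is a dict: "time": time; "qpos": joint angles; "qvel": joint speeds; "joint_efforts": joint torques, N m; "tool_pos": TCP position; "tool_rot": TCP orientation; "contact_force": force on the tool from outside, world axes, zero at the start; "torque": the same for the moment, N m; "opening": finger opening in m.
Only numpy, scipy, OpenCV 4.12 (cv2) and the standard library are available. Lean on these libraries where they do the work, as an engineer would, in place of code of your own. Each camera call takes 0.05 s, during which the arm holds its last target. There are 200 camera calls.

## Working session

There is one attempt and no reset: what is moved stays moved. The work goes in short steps, Python scripts to look and compute and a shell command to move; the robot and the scene stay as the last step left them, time stands still between calls to the robot, and variables do not carry over. Pictures are saved under pics/ and viewed, about 8 in all and at most 12, crops included, and the job is handed in when it is done.

```bash
ls; mkdir -p pics; cat > h.py <<'E'
from cell import *
import numpy as np, cv2
from scipy.spatial.transform import Rotation as R
def cam(name):
    s=observe(); c=read_camera(name)
    if name=="wrist":
        T=np.eye(4);T[:3,:3]=R.from_euler('xyz',s["tool_rot"]).as_matrix();T[:3,3]=s["tool_pos"]
        T=T@np.array(c["T_tool_cam"]); c["eye"]=T[:3,3]; c["rotation"]=T[:3,:3]
    c["eye"]=np.array(c["eye"]);c["rotation"]=np.array(c["rotation"])
    return c
def ray(c,at):
    d=c["rotation"]@np.array([(at[1]-c["cx"])/c["fx"],(at[0]-c["cy"])/c["fy"],1]); return d/np.linalg.norm(d)
def atz(c,at,z):
    d=ray(c,at); return c["eye"]+d*(z-c["eye"][2])/d[2]
def tri(obs):
    A=np.zeros((3,3));b=np.zeros(3)
    for c,at in obs:
        d=ray(c,at);P=np.eye(3)-np.outer(d,d);A+=P;b+=P@c["eye"]
    p=np.linalg.solve(A,b)
    return p,[float(np.linalg.norm((np.eye(3)-np.outer(ray(c,a),ray(c,a)))@(p-c["eye"])))*1000 for c,a in obs]
def proj(c,p):
    v=c["rotation"].T@(np.array(p)-c["eye"]); return [c["cy"]+c["fy"]*v[1]/v[2],c["cx"]+c["fx"]*v[0]/v[2]]
E
python3 - <<'E'
from h import *
np.set_printoptions(precision=3,suppress=True)
print(observe())
ims=[]
for n in("scene","side","wrist"):
    c=cam(n); cv2.imwrite(f"pics/{n}0.png",c["img"]); print(n,c["eye"],c["rotation"].tolist(),c["fx"]); 
    for l in("stamp","stamp_handle","stamp_mark","rest","rest_seat","dock","dock_seat","keeper_grip","spare_stamp","tin","dye_bottle","maul","hammer","awl","brush_cup"):
        print(l,[(np.round(d["at"]).tolist(),round(d["conf"],2)) for d in place_of(n,l)][:4])
E
```

```text
pics
{'time': 0.0, 'qpos': array([-0.146,  0.343,  1.525, -0.   ,  1.275, -0.146]), 'qvel': array([ 0.   , -0.001,  0.001,  0.001, -0.001,  0.001]), 'joint_efforts': array([  0.001, -43.125, -24.422,   0.072,   0.056,  -0.   ]), 'tool_pos': array([0.525, 0.   , 0.226]), 'tool_rot': array([-3.14 , -0.   ,  1.571]), 'contact_force': array([ 1.037, -0.358, -0.159]), 'torque': array([-0.057, -0.016, -0.045]), 'opening': 0.09196934157058616}
scene [ 1.01  -0.648  1.047] [-2.4976960633053293, 0.007125072414829736, 0.6073538156376079] 405.88404258910356
stamp [([132.0, 268.0], 0.81), ([122.0, 244.0], 0.63), ([179.0, 270.0], 0.54)]
stamp_handle [([140.0, 284.0], 0.84), ([138.0, 235.0], 0.79), ([324.0, 189.0], 0.58)]
stamp_mark [([135.0, 272.0], 0.77), ([121.0, 238.0], 0.56)]
rest [([178.0, 272.0], 0.9)]
rest_seat [([179.0, 283.0], 0.83)]
dock [([230.0, 175.0], 0.88)]
dock_seat [([230.0, 176.0], 0.59), ([251.0, 291.0], 0.19)]
keeper_grip [([252.0, 131.0], 0.76), ([324.0, 192.0], 0.54), ([224.0, 173.0], 0.49)]
spare_stamp [([109.0, 305.0], 0.59)]
tin [([194.0, 301.0], 0.94)]
dye_bottle [([215.
[... 789 characters left out ...]
 0.6), ([141.0, 265.0], 0.22)]
hammer [([140.0, 265.0], 0.68)]
awl [([155.0, 246.0], 0.66)]
brush_cup [([278.0, 151.0], 0.63)]
wrist [0.526 0.071 0.384] [[0.9999998111905295, 0.00035328286917695346, -0.0005028022646845886], [0.0002047796029656812, -0.9630344275961106, -0.2693782643977497], [-0.0005793826173048835, 0.2693781105729343, -0.9630343181112166]] 315.7000787443267
stamp []
stamp_handle [([51.0, 99.0], 0.77)]
stamp_mark []
rest [([122.0, 296.0], 0.56)]
rest_seat [([135.0, 348.0], 0.78)]
dock []
dock_seat []
keeper_grip []
spare_stamp []
tin [([113.0, 395.0], 0.97), ([124.0, 291.0], 0.33)]
dye_bottle [([136.0, 480.0], 0.65), ([114.0, 397.0], 0.3)]
maul []
hammer []
awl []
brush_cup []
```

```bash
sed -i 's/    c\["eye"\]=np.array(c\["eye"\]);.*/    c["eye"]=np.array(c["eye"]);r=np.array(c["rotation"]);c["rotation"]=r if r.ndim==2 else R.from_euler("xyz",r).as_matrix()/' h.py
python3 - <<'E'
import cv2,numpy as np
a=cv2.imread("pics/scene0.png");b=cv2.imread("pics/side0.png")
cv2.imwrite("pics/v1.png",cv2.resize(a,(800,600)));cv2.imwrite("pics/v2.png",cv2.resize(b,(800,600)))
E
```

```text
(no output)
```

View pics/v1.png

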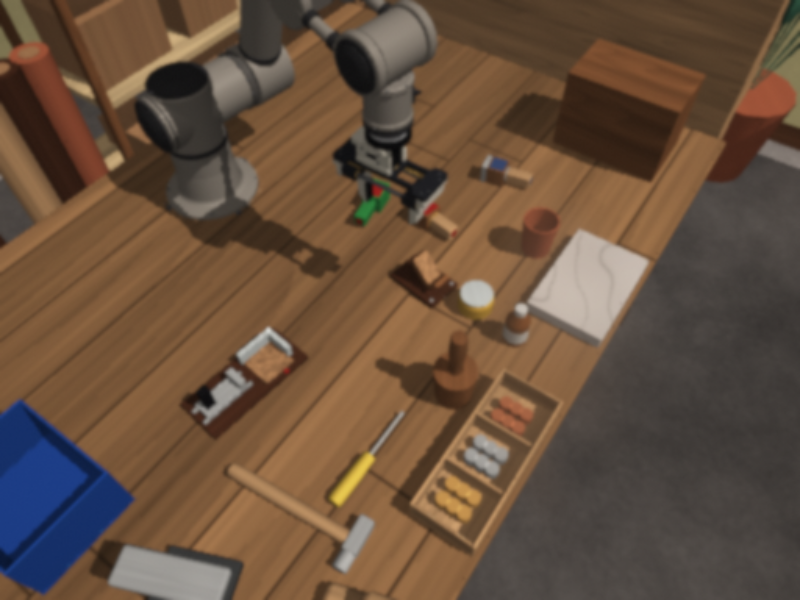

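View pics/v2.png

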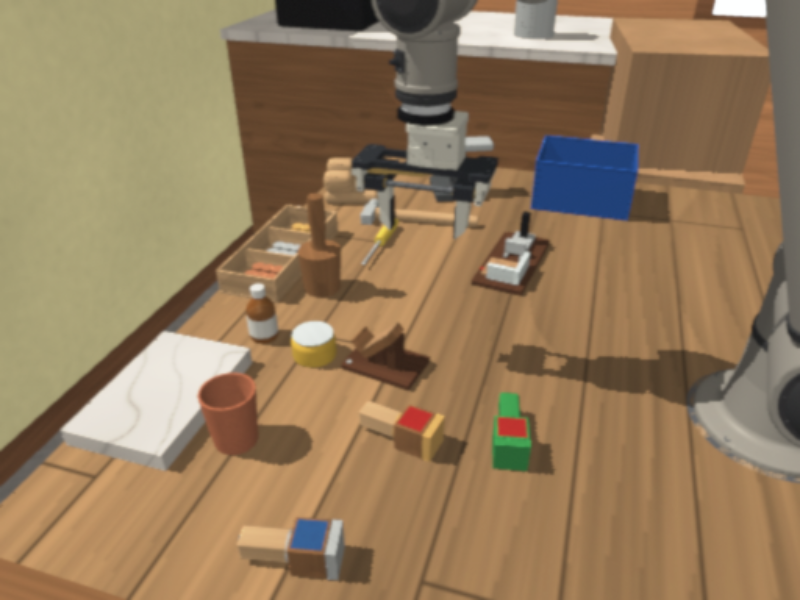

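```bash
python3 - <<'E'
from h import *
np.set_printoptions(precision=3,suppress=True)
a=cam("scene");b=cam("side");w=cam("wrist")
P=dict(stamp=([132,268],[281,279]),handle=([140,284],[269,242]),mark=([135,272],[267,266]),rest=([178,272],[231,249]),rest_seat=([179,283],[212,232]),dock=([230,175],[181,323]),dock_seat=([230,176],[176,319]),kgrip=([252,131],[141,337]),spare=([109,305],[353,217]),tin=([194,301],[225,201]),bottle=([215,335],[215,171]),maul=([252,290],[184,208]),cup=([159,342],[278,151]))
for k,(x,y) in P.items(): print(k,*tri([(a,x),(b,y)]))
print("rest_seat 3",tri([(a,[179,283]),(b,[212,232]),(w,[135,348])]))
print(observe()["time"])
E
python3 -c "
import cell;print([n for n in dir(cell) if n[0]!='_'])
import cell as c
for n in ('grip_point_offset',): print(getattr(c,n,None))"
```

```text
stamp [0.45  0.203 0.022] [3.032431815123241, 3.032431815123461]
handle [0.528 0.197 0.031] [3.2017107520511785, 3.201710752051037]
mark [0.481 0.186 0.038] [0.454160901413082, 0.45416090141298027]
rest [0.569 0.047 0.009] [4.553193073954443, 4.553193073954409]
rest_seat [0.617 0.036 0.049] [4.5898901518284765, 4.58989015182821]
dock [ 0.433 -0.273 -0.01 ] [1.4578238143159359, 1.457823814316023]
dock_seat [ 0.446 -0.276  0.005] [0.33016249357137106, 0.3301624935712519]
kgrip [ 0.418 -0.418  0.059] [1.4597171947628542, 1.459717194762791]
spare [0.503 0.392 0.013] [8.30317908250703, 8.30317908250702]
tin [0.688 0.052 0.005] [4.482825036806969, 4.482825036806807]
bottle [0.8   0.036 0.001] [11.878151054105597, 11.87815105410577]
maul [ 0.76  -0.143 -0.002] [3.573425074725615, 3.5734250747256424]
cup [0.722 0.256 0.002] [0.34435652019178475, 0.3443565201917048]
rest_seat 3 (array([0.619, 0.035, 0.05 ]), [2.9492016608199974, 6.684604362504406, 4.12207320763124])
2.55
['IKError', 'boxes_of', 'grip_point_offset', 'hand_in', 'observe', 'place_of', 'read_camera']
0.0188
```

```bash
python3 -m inch '[[[30,0,-20,0],[35,0,-20,0],[35,0,-20,0],[0,0,0,0]]]' -1; python3 - <<'E'
from h import *
c=cam("wrist"); cv2.imwrite("pics/w1.png",c["img"]); np.save("pics/w1.npy",dict(eye=c["eye"],rotation=c["rotation"],fx=c["fx"],fy=c["fy"],cx=c["cx"],cy=c["cy"]),allow_pickle=True)
cv2.imwrite("pics/v3.png",cv2.resize(c["img"],(800,600),interpolation=cv2.INTER_CUBIC))
for l in("stamp","stamp_handle","stamp_mark","rest","rest_seat"): print(l,[(np.round(d["at"],1).tolist(),round(d["conf"],2)) for d in place_of("wrist",l)][:4])
E
```

```text
time: 3.05
tool_pos: [0.5255, 0.102, 0.2883]
tool_rot: [3.138, -0.001, 1.574]
contact_force: [-0.0, 0.2, 0.2]
opening: 0.0918
stamp [([73.3, 111.0], 0.92), ([78.6, 191.0], 0.56)]
stamp_handle [([141.3, 132.5], 0.74), ([89.4, 260.0], 0.7)]
stamp_mark [([99.7, 113.8], 0.85), ([81.6, 218.0], 0.61)]
rest [([190.0, 285.4], 0.68)]
rest_seat [([206.6, 326.7], 0.92)]
```

View pics/v3.png

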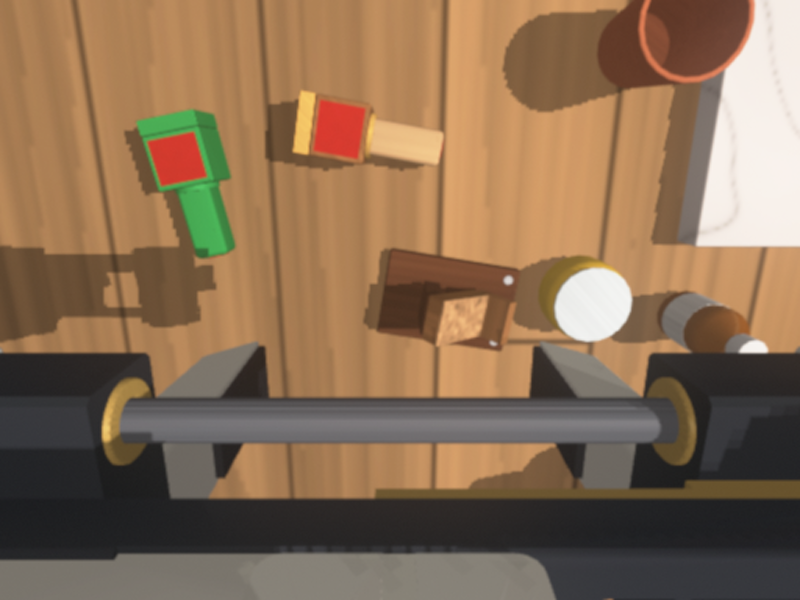

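```bash
python3 - <<'E'
from h import *
np.set_printoptions(precision=4,suppress=True)
w=np.load("pics/w1.npy",allow_pickle=True).item()
im=cv2.imread("pics/w1.png").astype(int)
m=((im[...,2]>150)&(im[...,1]<70)&(im[...,0]<70)).astype(np.uint8); m[:, :185]=0; m[120:]=0;m[:,260:]=0
r=cv2.minAreaRect(cv2.findNonZero(m)); print(r)
C=np.array([atz(w,[p[1],p[0]],.046) for p in cv2.boxPoints(r)]);print("red",C.mean(0),C)
print("mark net",atz(w,[81.6,218],.046),"handle",atz(w,[89.4,260],.023),"stamp",atz(w,[78.6,191],.023))
k=.64
for n,p in dict(TL=(393,250),TR=(520,268),BL=(377,328),BR=(503,350)).items(): print(n,atz(w,[p[1]*k,p[0]*k],.012))
print("seat",atz(w,[206.6,326.7],.052),"rest",atz(w,[190,285.4],0))
E
```

```text
((216.50856018066406, 82.27629089355469), (27.888004302978516, 31.94264793395996), 8.530765533447266)
red [0.4809 0.1922 0.046 ] [[0.4608 0.1765 0.046 ]
 [0.468  0.2125 0.046 ]
 [0.5006 0.2081 0.046 ]
 [0.4943 0.1718 0.046 ]]
mark net [0.4828 0.1932 0.046 ] handle [0.5337 0.1851 0.023 ] stamp [0.4461 0.1979 0.023 ]
TL [0.5228 0.0914 0.012 ]
TR [0.6372 0.0753 0.012 ]
BL [0.5079 0.0177 0.012 ]
BR [ 0.6267 -0.004   0.012 ]
seat [0.6223 0.037  0.052 ] rest [0.5725 0.0446 0.    ]
```

```bash
python3 -m inch '[[[0,10,30,0],[0,15,30,0],[0,20,20,0],[0,20,0,0],[0,0,0,0]]]'; python3 - <<'E'
from h import *
c=cam("wrist"); cv2.imwrite("pics/w2.png",c["img"]); np.save("pics/w2.npy",dict(eye=c["eye"],rotation=c["rotation"],fx=c["fx"],fy=c["fy"],cx=c["cx"],cy=c["cy"]),allow_pickle=True)
cv2.imwrite("pics/v4.png",cv2.resize(c["img"][:250],(800,391),interpolation=cv2.INTER_CUBIC))
for l in("stamp_handle","stamp_mark","rest","rest_seat"): print(l,[(np.round(d["at"],1).tolist(),round(d["conf"],2)) for d in place_of("wrist",l)][:4])
E
```

```text
time: 3.98
tool_pos: [0.5906, 0.0991, 0.2057]
tool_rot: [-3.14, 0.0, 1.569]
contact_force: [-0.3, -0.0, -0.2]
opening: 0.0918
stamp_handle [([143.9, 44.1], 0.63), ([85.0, 196.9], 0.6), ([228.9, 283.4], 0.18)]
stamp_mark [([96.6, 10.3], 0.89)]
rest [([205.7, 239.9], 0.93), ([71.8, 114.8], 0.18)]
rest_seat [([229.1, 283.2], 0.62)]
```

View pics/v4.png

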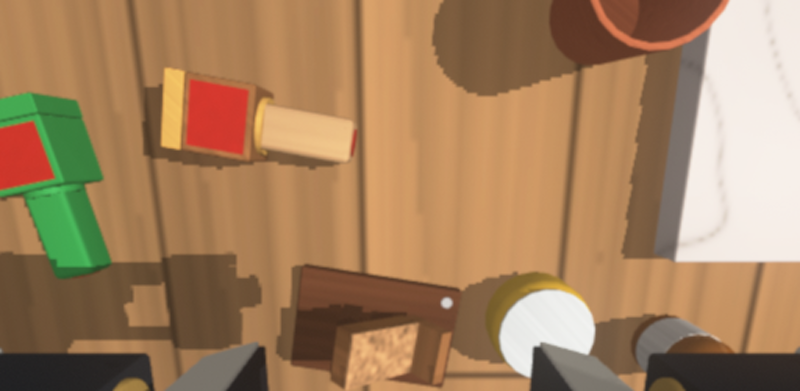

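```bash
python3 - <<'E'
from h import *
np.set_printoptions(precision=4,suppress=True)
w1,w2=[np.load(f"pics/w{i}.npy",allow_pickle=True).item() for i in(1,2)]
a=cam("scene");b=cam("side")
k=.64
print("rest",*tri([(w1,[190,285.4]),(w2,[205.7,239.9]),(a,[178,272]),(b,[231,249])]))
print("seat",*tri([(w1,[206.6,326.7]),(w2,[229.1,283.2]),(a,[179,283]),(b,[212,232])]))
print("seat w",*tri([(w1,[206.6,326.7]),(w2,[229.1,283.2])]))
print("handle",*tri([(w1,[89.4,260]),(w2,[85,196.9]),(a,[140,284]),(b,[269,242])]))
for n,p,q in [("TL",(393,250),(307,265)),("TR",(520,268),(460,289))]:
    print(n,tri([(w1,[p[1]*k,p[0]*k]),(w2,[q[1]*k,q[0]*k])])[0],atz(w2,[q[1]*k,q[0]*k],.012))
im=cv2.imread("pics/w2.png").astype(int)
m=((im[...,2]>150)&(im[...,1]<70)&(im[...,0]<70)).astype(np.uint8); m[:, :100]=0; m[120:]=0;m[:,175:]=0
r=cv2.minAreaRect(cv2.findNonZero(m))
C=np.array([atz(w2,[p[1],p[0]],.046) for p in cv2.boxPoints(r)]);print("red",C.mean(0),C)
# handle corners top face z=.037
for p in [(270,103),(354,118),(263,150),(348,163)]: print(atz(w2,[p[1]*k,p[0]*k],.037))
# slope cork and lip features
E
```

```text
rest [0.5711 0.0474 0.0085] [0.6584078082358205, 2.6971587439554545, 3.072923785099805, 6.106132812349322]
seat [0.6198 0.0359 0.0499] [2.9434252190632058, 1.9881635106868967, 2.3113981984970966, 7.082512795204403]
seat w [0.6213 0.0383 0.0553] [0.1982264546587358, 0.19822645465875327]
handle [0.5316 0.1887 0.0299] [4.316834834709952, 5.191641401848136, 7.824124920616779, 6.948481574856589]
TL [ 0.5226  0.0895 -0.001 ] [0.525  0.0929 0.012 ]
TR [0.6365 0.0758 0.0153] [0.637  0.0747 0.012 ]
red [0.481  0.1927 0.046 ] [[0.4595 0.1753 0.046 ]
 [0.468  0.2135 0.046 ]
 [0.5018 0.2103 0.046 ]
 [0.4945 0.1719 0.046 ]]
[0.5121 0.2012 0.037 ]
[0.564  0.1923 0.037 ]
[0.5057 0.1732 0.037 ]
[0.5595 0.1651 0.037 ]
```

```bash
python3 -m inch '[[[42.5,-29.5,20,0],[42.5,-29.5,20,0],[0,0,0,-0.176],[0,0,0,-0.176],[0,0,0,-0.176],[0,0,0,-0.176],[0,0,0,-0.176],[0,0,0,-0.176],[0,0,0,-0.176],[0,0,0,-0.176]]]' -1; python3 -m inch '[[[0,0,0,0]]]'; python3 - <<'E'
from h import *
c=cam("wrist"); cv2.imwrite("pics/w3.png",c["img"]); np.save("pics/w3.npy",dict(eye=c["eye"],rotation=c["rotation"],fx=c["fx"],fy=c["fy"],cx=c["cx"],cy=c["cy"]),allow_pickle=True)
cv2.imwrite("pics/v5.png",cv2.resize(c["img"],(600,450)))
s=observe();print(s["tool_pos"],s["tool_rot"])
for n,z in (("stamp_handle",.023),("stamp_mark",.046)):
    for d in place_of("wrist",n): print(n,d["at"],d["conf"],atz(c,d["at"],z))
for p in ([.5318,.1842,.037],[.481,.1925,.046]): print(proj(c,p))
E
```

```text
time: 5.58
tool_pos: [0.5308, 0.1851, 0.1671]
tool_rot: [3.141, 0.001, 2.985]
contact_force: [-0.2, 0.2, -0.3]
opening: 0.0918
time: 5.7
tool_pos: [0.5309, 0.1851, 0.167]
tool_rot: [3.141, 0.0, 2.977]
contact_force: [-0.0, 0.0, -0.0]
opening: 0.0918
[0.5309002  0.18507458 0.167003  ] [3.14140999e+00 4.39660700e-04 2.97522991e+00]
stamp_handle [172.4, 257.9] 0.96 [0.52959792 0.18726034 0.023     ]
stamp_mark [125.9, 257.2] 0.58 [0.48339193 0.19397588 0.046     ]
[np.float64(178.5289645070279), np.float64(255.18814459708963)]
[np.float64(123.41800676242897), np.float64(255.07349569989708)]
```

View pics/v5.png

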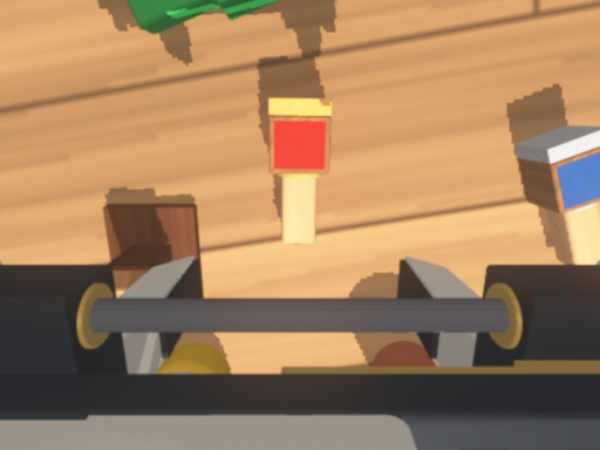

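```bash
python3 -m inch '[[[0,0,50,0],[0,0,50,0],[0,0,45,0],[0,0,17,0],[0,0,0,0]]]' -1 && python3 -m inch '[[[0,0,0,0],[0,0,0,0],[0,0,0,0],[0,0,0,0],[0,0,0,0],[0,0,0,0]]]' 1 5
```

```text
time: 6.48
tool_pos: [0.5309, 0.185, 0.0044]
tool_rot: [-3.141, -0.001, 2.978]
contact_force: [0.3, 0.6, 1.1]
opening: 0.0916
time: 7.22
tool_pos: [0.531, 0.185, 0.0047]
tool_rot: [-3.142, 0.0, 2.979]
contact_force: [0.1, 0.3, -0.2]
opening: 0.0365
```

```bash
python3 -m inch '[[[0,0,0,0],[0,0,0,0],[0,0,0,0]]]'; python3 -m inch '[[[4.6,0,-13,0],[6.6,0,-12,0],[8.4,0,-11,0],[10,0,-9.5,0],[11.4,0,-8,0],[0,0,0,0]]]'; python3 - <<'E'
from h import *
b=cam("side")["img"]; cv2.imwrite("pics/v6.png",cv2.resize(b[200:340,180:350],(680,560),interpolation=cv2.INTER_CUBIC))
E
```

```text
time: 7.6
tool_pos: [0.531, 0.185, 0.0047]
tool_rot: [-3.142, 0.0, 2.979]
contact_force: [-0.6, 0.3, -0.1]
opening: 0.0277
time: 8.35
tool_pos: [0.49, 0.192, 0.0592]
tool_rot: [3.141, 0.001, 2.979]
contact_force: [-0.1, -1.3, 1.0]
opening: 0.0279
```

View pics/v6.png

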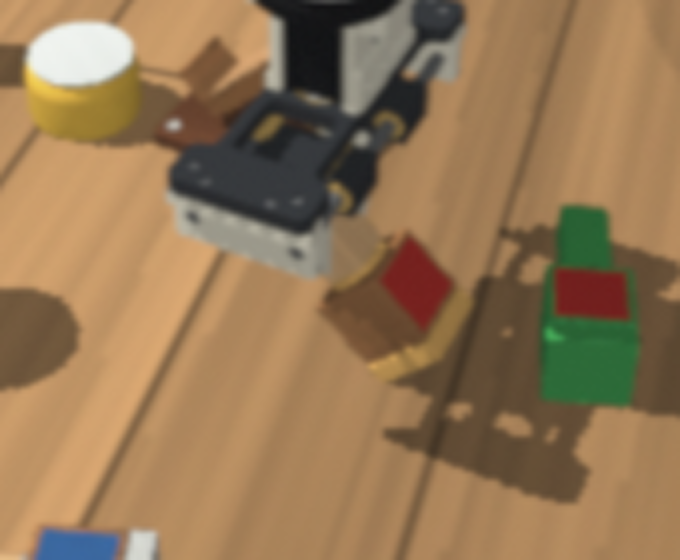

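```bash
python3 -m inch '[[[0,0,0,0],[0,0,0,0],[0,0,-40,0],[0,0,-50,0],[0,0,-45,0],[0,0,0,0.185],[0,0,0,0.185],[0,0,0,0.185],[0,0,0,0.185],[0,0,0,0.185]]]' 1 50; python3 -m inch '[[[0,0,0,0.185],[0,0,0,0.185],[0,0,0,0.185],[0,0,0,0.185],[0,0,0,0.185],[0,0,0,0.185],[0,0,0,0.185],[0,0,0,0.185],[0,0,0,0.185],[0,0,0,0.185]]]'; python3 -m inch '[[[0,0,0,0.185],[0,0,0,0.185],[0,0,0,0],[0,0,0,0]]]';  python3 - <<'E'
from h import *
w=cam("wrist");cv2.imwrite("pics/w4.png",w["img"]);
b=cam("side");cv2.imwrite("pics/s4.png",b["img"])
a=np.hstack([cv2.resize(w["img"],(400,300)),cv2.resize(b["img"][120:345,160:460],(400,300),interpolation=cv2.INTER_CUBIC)])
cv2.imwrite("pics/v7.png",a)
for l in("rest","rest_seat"): print(l,[(np.round(d["at"],1).tolist(),round(d["conf"],2)) for d in place_of("wrist",l)][:3])
E
```

```text
time: 9.65
tool_pos: [0.4903, 0.1916, 0.192]
tool_rot: [-3.14, -0.001, 2.047]
contact_force: [-0.5, -0.1, -3.2]
opening: 0.0278
time: 10.9
tool_pos: [0.4902, 0.1916, 0.192]
tool_rot: [-3.141, 0.002, 0.197]
contact_force: [-0.1, 0.6, -4.0]
opening: 0.0279
time: 11.4
tool_pos: [0.4904, 0.1917, 0.1926]
tool_rot: [3.141, 0.001, -0.163]
contact_force: [-0.5, 0.2, -3.5]
opening: 0.0276
rest [([65.1, 380.2], 0.56)]
rest_seat [([1.8, 414.5], 0.66)]
```

View pics/v7.png

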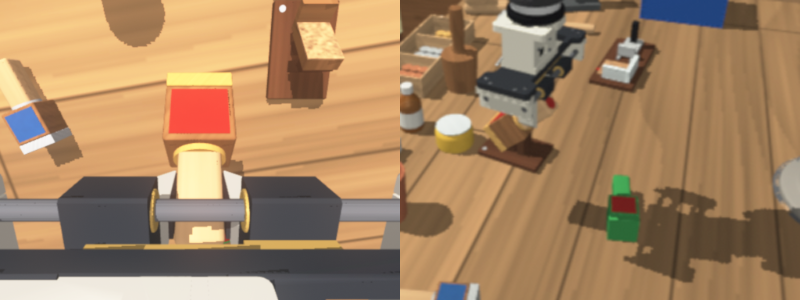

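```bash
python3 - <<'E'
from h import *
from scipy.optimize import least_squares
im=cv2.imread("pics/w4.png").astype(int)
for r in range(88,200,3): print(r,im[r,256].tolist(),end=" ")
m=((im[...,2]>150)&(im[...,1]<80)&(im[...,0]<80)).astype(np.uint8)
r=cv2.minAreaRect(cv2.findNonZero(m));print(r)
for row in (98,104): 
    print([ (x,im[row,x].tolist()) for x in list(range(206,222,2))+list(range(288,304,2))])
E
```

```text
88 [139, 210, 250] 91 [138, 210, 250] 94 [139, 243, 255] 97 [137, 243, 255] 100 [140, 244, 255] 103 [139, 244, 255] 106 [140, 245, 255] 109 [103, 191, 244] 112 [104, 168, 242] 115 [67, 85, 251] 118 [67, 84, 252] 121 [67, 84, 252] 124 [66, 82, 252] 127 [65, 81, 251] 130 [66, 81, 251] 133 [65, 81, 251] 136 [65, 80, 251] 139 [65, 78, 251] 142 [65, 78, 251] 145 [64, 78, 251] 148 [64, 78, 252] 151 [65, 77, 251] 154 [64, 77, 251] 157 [65, 79, 251] 160 [65, 78, 251] 163 [66, 79, 251] 166 [66, 80, 252] 169 [66, 81, 249] 172 [98, 156, 232] 175 [101, 161, 235] 178 [81, 127, 196] 181 [66, 103, 161] 184 [138, 242, 255] 187 [141, 244, 255] 190 [115, 215, 251] 193 [109, 177, 231] 196 [179, 240, 254] 199 [179, 240, 254] ((255.1122283935547, 220.40371704101562), (73.01969146728516, 174.71490478515625), 0.41219276189804077)
[(206, [139, 210, 249]), (208, [139, 209, 249]), (210, [139, 210, 249]), (212, [137, 209, 249]), (214, [127, 227, 254]), (216, [138, 243, 255]), (218, [138, 242, 255]), (220, [138, 242, 255]), (288, [143, 246, 255]), (290, [140, 245, 255]), (292, [137, 242, 255]), (294, [138, 243, 255]), (296, [116, 204, 248]), (298, [124, 187, 240]), (300, [126, 189, 241]), (302, [126, 190, 241])]
[(206, [92, 138, 191]), (208, [89, 132, 182]), (210, [85, 126, 176]), (212, [85, 134, 185]), (214, [135, 241, 255]), (216, [139, 244, 255]), (218, [139, 243, 255]), (220, [137, 242, 255]), (288, [138, 242, 255]), (290, [138, 243, 255]), (292, [139, 243, 255]), (294, [139, 243, 255]), (296, [126, 226, 253]), (298, [126, 191, 243]), (300, [127, 190, 242]), (302, [126, 189, 241])]
```

```bash
cat >> h.py <<'E'
TC=None
def tiltfit(rows,width):
    from scipy.optimize import least_squares
    c=read_camera("wrist");T=np.linalg.inv(np.array(c["T_tool_cam"]))
    def pj(p):
        v=T[:3,:3]@p+T[:3,3]; return c["cy"]+c["fy"]*v[1]/v[2], c["cx"]+c["fx"]*v[0]/v[2]
    def f(q):
        t,d,e,y=q; h=np.array([-np.cos(t),0,-np.sin(t)]); r=np.array([np.sin(t),0,-np.cos(t)]); O=np.array([0,y,-.0188])-d*h+e*r
        o=[pj(O+x*h+.023*r)[0]-R for x,R in rows]
        a=pj(O+.023*r+[0,.023,0])[1];b=pj(O+.023*r-[0,.023,0])[1]
        return o+[abs(a-b)-width,e*300, (a+b)/2-254.8]
    s=least_squares(f,[.78,.085,0,0]); return np.degrees(s.x[0]),s.x[1:]*1000,s.fun
E
python3 - <<'E'
from h import *
print(tiltfit([(0,92.5),(.012,108.3),(.055,177)],82.5))
c=read_camera("wrist")
E
```

```text
(np.float64(44.945860810829956), array([86.59926683, -0.18842897,  0.74566778]), array([-1.39618186e-01,  2.25419923e-01, -8.31807449e-02,  8.11036019e-02,
       -5.65286915e-02,  8.69248078e-06]))
```

```bash
python3 -m inch '[[[29.3,43.7,0,0],[29.3,43.7,0,0],[29.3,43.7,0,0],[0,0,0,0],[0,0,40,0],[0,0,30,0],[0,0,8,0],[0,0,0,0],[0,0,0,0]]]'; python3 - <<'E'
from h import *
w=cam("wrist");b=cam("side");a=cam("scene")
I=np.vstack([np.hstack([cv2.resize(w["img"],(400,300)),cv2.resize(b["img"][150:270,170:330],(400,300),interpolation=cv2.INTER_CUBIC)]),np.hstack([cv2.resize(a["img"][120:240,200:360],(400,300),interpolation=cv2.INTER_CUBIC)]*1+[np.zeros((300,400,3),np.uint8)])])
cv2.imwrite("pics/v8.png",I)
E
```

```text
time: 12.82
tool_pos: [0.5565, 0.0481, 0.1167]
tool_rot: [-3.141, -0.003, -0.166]
contact_force: [-0.3, -0.6, -3.1]
opening: 0.0278
```

View pics/v8.png

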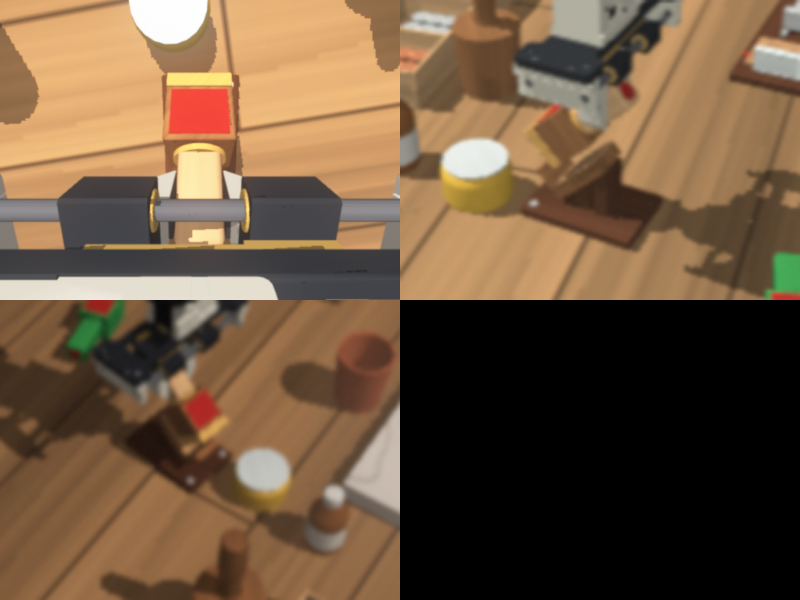

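```bash
python3 -m inch '[[[-4,0,4,0],[-3,0,3,0],[0,0,0,0]]]'; python3 -m inch '[[[-0.7,0,0.7,0],[0,0,0,0]]]';python3 -m inch '[[[-0.7,0,0.7,0],[0,0,0,0]]]'
```

```text
time: 13.35
tool_pos: [0.5481, 0.0491, 0.1079]
tool_rot: [3.141, 0.001, -0.166]
contact_force: [0.0, -0.2, -3.7]
opening: 0.0276
time: 13.6
tool_pos: [0.548, 0.0491, 0.1075]
tool_rot: [-3.142, -0.0, -0.166]
contact_force: [-0.1, 0.0, -3.5]
opening: 0.0277
time: 13.85
tool_pos: [0.5474, 0.0492, 0.1069]
tool_rot: [-3.142, -0.001, -0.166]
contact_force: [0.3, -0.3, -2.3]
opening: 0.0275
```

```bash
for i in 1; do python3 -m inch '[[[-0.7,0,0.7,0],[0,0,0,0]]]'; done; python3 -m inch '[[[-0.7,0,0.7,0],[0,0,0,0]]]'
```

```text
time: 14.1
tool_pos: [0.5474, 0.0492, 0.1068]
tool_rot: [-3.141, -0.002, -0.166]
contact_force: [1.5, -0.9, 1.8]
opening: 0.0277
time: 14.35
tool_pos: [0.5473, 0.0492, 0.1067]
tool_rot: [-3.141, -0.004, -0.166]
contact_force: [1.4, -1.2, 5.4]
opening: 0.0276
```

```bash
python3 -m inch '[[[0.4,0,-0.4,0],[3,0,3,0],[3,0,3,0],[2,0,2,0],[0,0,0,0]]]'; python3 -m inch '[[[1.5,0,1.5,0],[1,0,1,0],[0,0,0,0]]]';python3 -m inch '[[[1,0,1,0],[0,0,0,0]]]'
```

```text
time: 14.98
tool_pos: [0.5557, 0.048, 0.0987]
tool_rot: [-3.141, -0.004, -0.166]
contact_force: [4.5, -0.4, 5.1]
opening: 0.0278
time: 15.35
tool_pos: [0.558, 0.0476, 0.0963]
tool_rot: [-3.141, -0.003, -0.166]
contact_force: [3.0, -0.8, 6.4]
opening: 0.0278
time: 15.6
tool_pos: [0.5583, 0.0476, 0.0961]
tool_rot: [-3.141, -0.002, -0.166]
contact_force: [-1.9, -0.6, 14.4]
opening: 0.0281
```

```bash
python3 -m inch '[[[-0.3,0,-0.3,0],[0,0,0,0],[0,0,0,0],[0,0,0,0]]]' 1 3; python3 -m inch '[[[0,0,0,0],[0,0,0,0],[0,0,0,0],[0,0,0,0],[0,0,0,0],[0,0,0,0],[0,0,0,0],[0,0,0,0]]]' -1; python3 - <<'E'
from h import *
w=cam("wrist");b=cam("side");a=cam("scene");cv2.imwrite("pics/w5.png",w["img"])
I=np.hstack([cv2.resize(w["img"],(400,300)),cv2.resize(b["img"][150:270,170:330],(400,300),interpolation=cv2.INTER_CUBIC)])
cv2.imwrite("pics/v9.png",I)
im=w["img"]
for r in range(80,200,2): print(r,im[r,256].tolist(),end=" ")
E
```

```text
time: 16.1
tool_pos: [0.5575, 0.0477, 0.0946]
tool_rot: [-3.141, -0.0, -0.166]
contact_force: [1.4, 1.6, 4.1]
opening: 0.0281
time: 17.1
tool_pos: [0.5574, 0.0475, 0.0947]
tool_rot: [3.142, -0.0, -0.166]
contact_force: [0.2, -0.8, 0.1]
opening: 0.0915
80 [73, 106, 143] 82 [73, 105, 143] 84 [71, 104, 143] 86 [70, 103, 142] 88 [71, 103, 142] 90 [76, 126, 173] 92 [117, 221, 252] 94 [117, 222, 253] 96 [117, 222, 253] 98 [119, 224, 253] 100 [118, 224, 253] 102 [119, 225, 253] 104 [120, 226, 253] 106 [110, 210, 250] 108 [76, 133, 192] 110 [88, 142, 219] 112 [58, 81, 222] 114 [55, 67, 237] 116 [55, 67, 238] 118 [55, 68, 239] 120 [54, 66, 239] 122 [55, 67, 239] 124 [53, 65, 237] 126 [54, 66, 237] 128 [54, 66, 237] 130 [54, 66, 238] 132 [53, 64, 236] 134 [54, 65, 236] 136 [53, 64, 236] 138 [54, 64, 236] 140 [53, 63, 236] 142 [54, 64, 237] 144 [54, 64, 237] 146 [54, 64, 238] 148 [54, 64, 238] 150 [53, 64, 237] 152 [53, 63, 236] 154 [53, 63, 235] 156 [54, 65, 237] 158 [54, 65, 237] 160 [54, 65, 237] 162 [54, 65, 237] 164 [55, 65, 237] 166 [55, 66, 238] 168 [52, 67, 224] 170 [81, 130, 203] 172 [86, 138, 210] 174 [85, 138, 210] 176 [77, 124, 190] 178 [59, 91, 142] 180 [55, 88, 136] 182 [101, 189, 241] 184 [119, 224, 253] 186 [119, 224, 253] 188 [112, 214, 251] 190 [72, 132, 181] 192 [93, 151, 203] 194 [150, 216, 249] 196 [153, 218, 250] 198 [152, 218, 250]
```

View pics/v9.png

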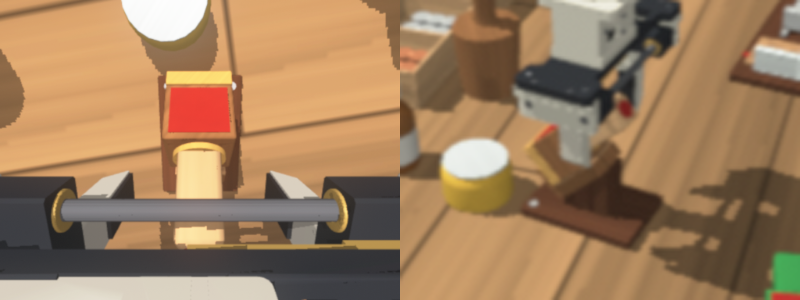

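```bash
python3 -m inch '[[[0,0,-45,0],[0,0,-55,0],[-14.5,47.8,0,0],[-14.5,47.8,0,0],[-14.5,47.8,0,0],[-14.5,47.8,0,0],[-14.5,47.8,0,0],[-14.5,47.8,0,0],[-14.5,47.8,0,0],[-14.5,47.8,0,0]]]'; python3 -m inch '[[[0,0,0,0],[0,0,0,0]]]'; python3 - <<'E'
from h import *
c=cam("wrist");a=cam("scene"); cv2.imwrite("pics/w6.png",c["img"]); cv2.imwrite("pics/s6.png",a["img"]);np.save("pics/w6.npy",dict(eye=c["eye"],rotation=c["rotation"],fx=c["fx"],fy=c["fy"],cx=c["cx"],cy=c["cy"]),allow_pickle=True)
cv2.imwrite("pics/v10.png",cv2.resize(c["img"],(800,600),interpolation=cv2.INTER_CUBIC))
for l,z in(("dock",0),("dock_seat",.016),("keeper_grip",.058)): print(l,[(np.round(d["at"],1).tolist(),round(d["conf"],2),atz(c,d["at"],z)) for d in place_of("wrist",l)][:4])
E
```

```text
time: 18.5
tool_pos: [0.3788, -0.3118, 0.1948]
tool_rot: [3.141, -0.001, -0.166]
contact_force: [0.2, -0.7, -0.4]
opening: 0.0919
time: 18.75
tool_pos: [0.3797, -0.31, 0.1945]
tool_rot: [-3.141, 0.0, -0.167]
contact_force: [0.2, 0.7, 1.0]
opening: 0.0919
dock [([118.6, 215.9], 0.64, array([ 0.43896025, -0.27745634,  0.        ]))]
dock_seat [([118.3, 220.1], 0.72, array([ 0.43915299, -0.28390931,  0.016     ]))]
keeper_grip [([113.3, 366.6], 0.62, array([ 0.42313939, -0.42075167,  0.058     ]))]
```

View pics/v10.png

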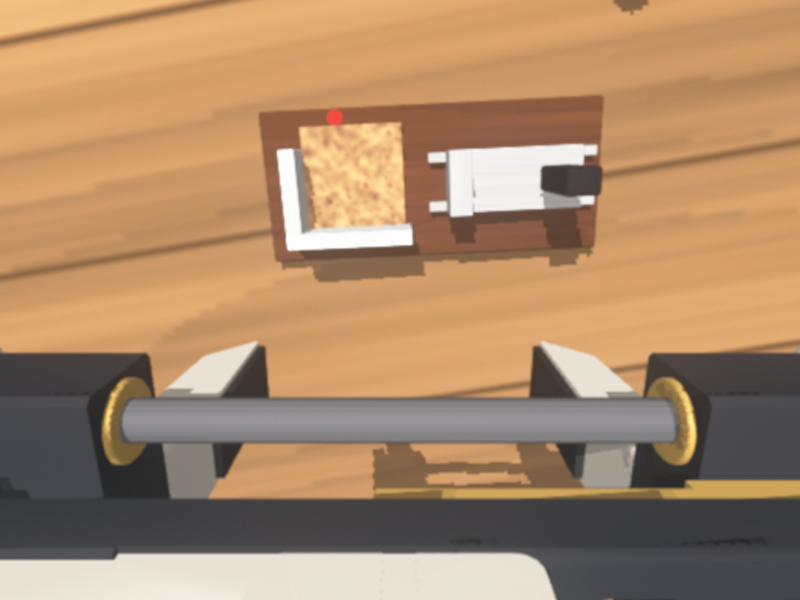

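```bash
python3 - <<'E'
from h import *
from scipy.optimize import least_squares
np.set_printoptions(precision=4,suppress=True)
w=np.load("pics/w6.npy",allow_pickle=True).item();k=.64
g=lambda p,z:atz(w,[p[1]*k,p[0]*k],z)[:2]
pts=[g(p,.012) for p in((261,113),(603,96),(593,246),(277,262))]
L=np.array([(-50,-50),(-50,175),(50,175),(50,-50)])/1000
def tf(q,l): c,s=np.cos(q[2]),np.sin(q[2]); return np.array(q[:2])+l@np.array([[c,s],[-s,c]])
s=least_squares(lambda q:(tf(q,L)-pts).ravel(),[.44,-.28,3.3]);q=s.x
print(q,np.degrees(q[2]),s.fun*1000)
c,sn=np.cos(q[2]),np.sin(q[2]);inv=lambda p:(np.array(p)-q[:2])@np.array([[c,-sn],[sn,c]])*1000
print("pad corners",[inv(g(p,.016)) for p in((299,127),(401,122),(406,225))])
print("side fence top inner (want y=-23)",inv(g((295,150),.042)),inv(g((303,225),.042)))
print("back fence top inner (want x=27)",inv(g((410,226),.042)),inv(g((303,231),.042)))
print("jaw top face y",inv(g((448,152),.042)),inv(g((449,216),.042)))
print("post top corners",[inv(g(p,.078)) for p in((572,165),(601,167),(601,194),(572,194))])
a=cam("scene")
print("tri grip",tri([(w,[113.3,366.6]),(a,[252,131])]), "seat",tri([(w,[118.3,220.1]),(a,[230,176])]))
E
python3 - <<'E'
import cv2;a=cv2.imread("pics/w6.png")[55:175,160:400];cv2.imwrite("pics/v11.png",cv2.resize(a,(800,400),interpolation=cv2.INTER_CUBIC))
E
```

```text
[ 0.4382 -0.2808  3.0224] 173.17328694451456 [ 1.008   2.2002  0.7516 -1.6268 -1.5398 -2.0458 -0.2199  1.4725]
pad corners [array([-39.2503, -23.1639]), array([-39.1738,  42.8428]), array([27.3442, 43.1809])]
side fence top inner (want y=-23) [-24.6921 -21.9978] [ 20.6591 -21.6868]
back fence top inner (want x=27) [24.4778 45.4501] [ 24.4293 -22.0639]
jaw top face y [-19.1433  70.2273] [19.3823 70.065 ]
post top corners [array([ -9.2759, 133.2125]), array([ -7.4887, 148.8494]), array([  6.8629, 149.7516]), array([  6.1113, 133.9376])]
tri grip (array([ 0.4237, -0.4186,  0.0648]), [0.14997947365110087, 0.14997947365088615]) seat (array([ 0.4404, -0.2778, -0.0012]), [4.529581961444265, 4.52958196144417])
```

```bash
python3 -m inch '[[[14.5,-47.8,0,0],[14.5,-47.8,0,0],[14.5,-47.8,0,0],[14.5,-47.8,0,0],[14.5,-47.8,0,0],[14.5,-47.8,0,0],[14.5,-47.8,0,0],[14.5,-47.8,0,0],[0,0,0,0]]]'; python3 - <<'E'
from h import *
np.set_printoptions(precision=4,suppress=True)
s=observe();print(s["tool_pos"],s["tool_rot"])
c=cam("wrist");cv2.imwrite("pics/w7.png",c["img"]);b=cam("side");a=cam("scene");cv2.imwrite("pics/b7.png",b["img"]);cv2.imwrite("pics/a7.png",a["img"])
for l in("stamp_handle","stamp_mark"): 
  o=[]
  for n,k in(("wrist",c),("side",b),("scene",a)):
    r=place_of(n,l); print(l,n,[(np.round(d["at"],1).tolist(),round(d["conf"],2)) for d in r][:3])
h=np.array([.5575,.0477,.1134]); print("exp",[proj(k,h) for k in(c,b,a)])
E
```

```text
time: 20.18
tool_pos: [0.558, 0.051, 0.1943]
tool_rot: [-3.141, -0.0, -0.161]
contact_force: [0.9, -0.5, 0.3]
opening: 0.092
[0.558  0.051  0.1943] [-3.1409 -0.0002 -0.161 ]
stamp_handle wrist [([195.3, 263.1], 0.9), ([329.2, 226.6], 0.8)]
stamp_handle side [([262.2, 324.4], 0.9)]
stamp_handle scene [([155.3, 269.2], 0.94), ([136.7, 234.2], 0.51)]
stamp_mark wrist [([123.4, 258.7], 0.56)]
stamp_mark side [([199.6, 232.4], 0.76), ([273.2, 328.0], 0.6), ([141.3, 337.6], 0.21)]
stamp_mark scene [([121.4, 238.1], 0.77), ([169.2, 281.4], 0.62), ([325.5, 190.2], 0.38)]
exp [[np.float64(195.9142661151378), np.float64(258.1339063215339)], [np.float64(197.24189896887316), np.float64(251.27535798369354)], [np.float64(154.69643186592674), np.float64(268.0911078284106)]]
```

```bash
python3 -m inch '[[[0,0,0,0],[0,0,50,0],[0,0,40,0],[0,0,10,0],[0,0,0,0]]]'; python3 -m inch '[[[0,0,0,0],[0,0,0,0],[0,0,0,0],[0,0,0,0],[0,0,0,0],[0,0,0,0],[0,0,0,0],[0,0,0,0],[0,0,0,0]]]' 1 50;python3 -m inch '[[[0,0,0,0]]]'
```

```text
time: 21.25
tool_pos: [0.5577, 0.0474, 0.095]
tool_rot: [-3.142, -0.0, -0.166]
contact_force: [0.1, -0.4, 0.0]
opening: 0.0918
time: 22.38
tool_pos: [0.5573, 0.0476, 0.0946]
tool_rot: [-3.142, 0.0, -0.166]
contact_force: [0.6, 0.4, -0.4]
opening: 0.0277
time: 22.5
tool_pos: [0.5573, 0.0475, 0.0946]
tool_rot: [3.142, -0.0, -0.166]
contact_force: [-0.4, 0.7, -0.7]
opening: 0.028
```

```bash
python3 -m inch '[[[0,0,-20,0],[0,0,-50,-0.047],[-15,43,-40,0],[-15,43,0,0],[-15,43,0,0],[-15,43,0,0],[-15,43,0,0],[-15,43,0,0],[-15,43,0,0],[-15.2,43.2,0,0]]]'; python3 -m inch '[[[0,0,0,0],[0,0,0,0],[0,0,0,0]]]'; python3 - <<'E'
from h import *
c=cam("wrist");im=c["img"];cv2.imwrite("pics/w8.png",im);cv2.imwrite("pics/v11.png",im)
s=observe();print(s["tool_pos"],s["tool_rot"])
m=im[:,256].astype(int)
print([(r,m[r].tolist()) for r in list(range(84,116,2))+list(range(166,190,2))])
E
```

```text
time: 23.75
tool_pos: [0.3959, -0.2808, 0.2042]
tool_rot: [-3.141, 0.001, -0.119]
contact_force: [0.4, 0.3, -2.6]
opening: 0.0277
time: 24.12
tool_pos: [0.3974, -0.2789, 0.2045]
tool_rot: [-3.141, 0.0, -0.118]
contact_force: [0.5, -0.5, -4.0]
opening: 0.0275
[ 0.39743797 -0.27889451  0.20453456] [-3.14118257e+00  1.53978759e-04 -1.17631017e-01]
[(84, [65, 97, 163]), (86, [64, 92, 192]), (88, [64, 90, 207]), (90, [78, 131, 210]), (92, [133, 239, 255]), (94, [134, 240, 255]), (96, [134, 240, 255]), (98, [134, 241, 255]), (100, [135, 241, 255]), (102, [135, 241, 255]), (104, [137, 243, 255]), (106, [124, 231, 254]), (108, [87, 152, 220]), (110, [95, 154, 231]), (112, [70, 97, 243]), (114, [63, 77, 250]), (166, [64, 77, 250]), (168, [61, 78, 239]), (170, [94, 150, 227]), (172, [97, 156, 231]), (174, [99, 158, 231]), (176, [89, 142, 218]), (178, [67, 105, 165]), (180, [66, 104, 161]), (182, [120, 222, 253]), (184, [137, 241, 255]), (186, [137, 241, 255]), (188, [129, 234, 254])]
```

View pics/v11.png

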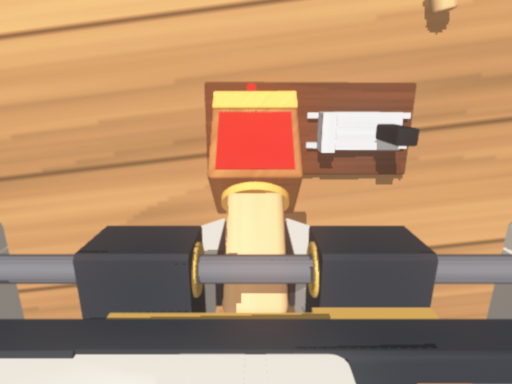

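```bash
python3 -m inch '[[[0,0,40,0],[0,0,45,0],[0,0,30,0],[0,0,9,0],[0,0,0,0],[0,0,0,0]]]'; python3 -m inch '[[[0,0,3,0],[0,0,0,0]]]'; python3 -m inch '[[[0,0,1.5,0],[0,0,0,0]]]'
```

```text
time: 24.92
tool_pos: [0.398, -0.2805, 0.082]
tool_rot: [3.14, -0.002, -0.119]
contact_force: [0.3, 0.6, -3.9]
opening: 0.0276
time: 25.18
tool_pos: [0.3971, -0.28, 0.078]
tool_rot: [3.141, -0.001, -0.119]
contact_force: [0.3, -0.4, -2.7]
opening: 0.0278
time: 25.42
tool_pos: [0.397, -0.2799, 0.0761]
tool_rot: [-3.141, 0.0, -0.119]
contact_force: [-0.1, -0.6, -3.8]
opening: 0.0279
```

```bash
python3 -m inch '[[[0,0,1,0],[0,0,0,0]]]'; python3 -m inch '[[[0,0,0.8,0],[0,0,0,0]]]'
```

```text
time: 25.68
tool_pos: [0.397, -0.2799, 0.075]
tool_rot: [-3.141, 0.0, -0.119]
contact_force: [0.3, -0.2, -3.4]
opening: 0.0278
time: 25.92
tool_pos: [0.397, -0.2799, 0.0743]
tool_rot: [-3.141, 0.0, -0.119]
contact_force: [0.1, -0.2, -3.7]
opening: 0.0276
```

```bash
python3 -m inch '[[[0,0,0.8,0],[0,0,0,0]]]'; python3 -m inch '[[[0,0,0.8,0],[0,0,0,0]]]'
```

```text
time: 26.18
tool_pos: [0.3971, -0.28, 0.0735]
tool_rot: [3.142, -0.0, -0.119]
contact_force: [0.5, 0.1, -2.5]
opening: 0.0272
time: 26.42
tool_pos: [0.3971, -0.28, 0.0732]
tool_rot: [3.141, -0.0, -0.119]
contact_force: [-2.3, 1.9, 3.9]
opening: 0.0276
```

```bash
python3 -m inch '[[[0,0,0,0],[0,0,0,0],[0,0,0,0]]]' 1 4; python3 -m inch '[[[6.2,0,-2.9,0],[6.3,0,-2.9,0],[6.6,0,-1.9,0],[6.6,0,-1.9,0],[6.8,0,-0.9,0],[6.9,0,-0.7,0],[6.9,0,0.2,0],[6.9,0,0.4,0],[0,0,0,0]]]'; python3 -m inch '[[[6.8,0,1.2,0],[6.8,0,1.4,0],[0,0,0,0]]]';python3 -m inch '[[[0,0,1,0],[0,0,0,0]]]'
```

```text
time: 26.8
tool_pos: [0.397, -0.2799, 0.0729]
tool_rot: [3.142, 0.0, -0.119]
contact_force: [-3.4, 1.8, 4.3]
opening: 0.028
time: 27.92
tool_pos: [0.4507, -0.2864, 0.0833]
tool_rot: [3.141, -0.001, -0.119]
contact_force: [0.6, 2.3, 1.2]
opening: 0.028
time: 28.3
tool_pos: [0.4641, -0.2879, 0.0806]
tool_rot: [3.142, -0.001, -0.119]
contact_force: [1.5, 1.0, -0.0]
opening: 0.0276
time: 28.55
tool_pos: [0.464, -0.2881, 0.0802]
tool_rot: [3.141, -0.002, -0.119]
contact_force: [2.8, 2.5, 3.8]
opening: 0.0282
```

```bash
python3 - <<'E'
from h import *
c=cam("wrist");im=c["img"];cv2.imwrite("pics/w9.png",im)
m=im[:,256].astype(int);p=None
for r in range(60,330):
    if p is None or abs(m[r]-p).max()>25: print(r,m[r].tolist(),end=" ")
    p=m[r]
T=np.linalg.inv(np.array(c["T_tool_cam"]))
def pj(p): v=T[:3,:3]@p+T[:3,3]; return round(c["cy"]+c["fy"]*v[1]/v[2],1)
for t in (80,85,90,95):
    t=np.radians(t);h=np.array([-np.cos(t),0,-np.sin(t)]);r=np.array([np.sin(t),0,-np.cos(t)]);G=np.array([0,0,-.0188])
    print("\n",np.degrees(t),[pj(G+(x-.085)*h+n*r) for x,n in((0,.023),(.012,.023),(.055,.023),(.055,.014),(.115,.014),(.115,-.014))])
E
```

```text
60 [92, 135, 183] 167 [80, 118, 168] 168 [57, 82, 126] 170 [85, 152, 210] 171 [105, 196, 243] 176 [75, 120, 233] 177 [58, 72, 223] 195 [72, 102, 227] 196 [82, 128, 199] 254 [118, 147, 181] 255 [111, 115, 127] 284 [109, 144, 182] 289 [79, 104, 173] 290 [60, 70, 209] 291 [64, 72, 241] 312 [75, 115, 231] 313 [90, 158, 220] 318 [92, 155, 195] 319 [80, 108, 131] 320 [71, 72, 84] 
 80.0 [np.float64(153.2), np.float64(159.2), np.float64(187.4), np.float64(202.1), np.float64(277.0), np.float64(329.0)]

 85.0 [np.float64(162.3), np.float64(167.3), np.float64(190.3), np.float64(205.3), np.float64(269.4), np.float64(326.6)]

 90.0 [np.float64(171.6), np.float64(175.5), np.float64(193.6), np.float64(208.9), np.float64(261.6), np.float64(323.6)]

 95.0 [np.float64(181.1), np.float64(183.9), np.float64(197.2), np.float64(212.6), np.float64(253.9), np.float64(319.9)]
```

```bash
python3 -m inch '[[[0,0,0,0],[0,0,0,0],[0,0,-4,0],[-8,0,0,0],[-8,0,0,0],[-7,0,0,0],[-2,0,0,0],[0,0,0,0],[0,0,0,0]]]' 1 40; python3 -m inch '[[[-1.3,0,0,0],[0,0,0,0]]]'; python3 -m inch '[[[0,-1.5,0,0],[0,0,0,0]]]'
```

```text
time: 29.72
tool_pos: [0.4388, -0.285, 0.0838]
tool_rot: [3.141, -0.0, -0.119]
contact_force: [-0.9, -0.3, -3.5]
opening: 0.0278
time: 29.98
tool_pos: [0.4373, -0.2847, 0.0837]
tool_rot: [-3.142, 0.0, -0.119]
contact_force: [0.4, -0.3, -2.4]
opening: 0.0279
time: 30.22
tool_pos: [0.4375, -0.2831, 0.0837]
tool_rot: [-3.142, -0.0, -0.119]
contact_force: [0.7, -0.9, -2.3]
opening: 0.028
```

```bash
python3 -m inch '[[[0,-1,0,0],[0,0,0,0]]]'; python3 -m inch '[[[0,-0.8,0,0],[0,0,0,0]]]'
```

```text
time: 30.48
tool_pos: [0.4376, -0.2822, 0.0837]
tool_rot: [-3.142, -0.0, -0.119]
contact_force: [0.4, 0.7, -4.0]
opening: 0.0277
time: 30.72
tool_pos: [0.4377, -0.2814, 0.0837]
tool_rot: [-3.142, -0.0, -0.119]
contact_force: [0.7, 0.0, -3.3]
opening: 0.0279
```

```bash
python3 -m inch '[[[-1.5,0,0,0],[0,0,0,0]]]'
```

```text
time: 30.98
tool_pos: [0.436, -0.2813, 0.0837]
tool_rot: [-3.142, 0.0, -0.119]
contact_force: [-1.4, 0.1, -2.9]
opening: 0.0278
```

```bash
python3 -m inch '[[[0,-0.8,0,0],[0,0,0,0]]]'; python3 -m inch '[[[0,-0.8,0,0],[0,0,0,0]]]'
```

```text
time: 31.22
tool_pos: [0.4363, -0.2804, 0.0837]
tool_rot: [-3.142, -0.0, -0.119]
contact_force: [0.3, 0.6, -3.1]
opening: 0.0279
time: 31.48
tool_pos: [0.4364, -0.2796, 0.0837]
tool_rot: [-3.142, -0.0, -0.119]
contact_force: [-0.4, -0.3, -3.8]
opening: 0.028
```

```bash
python3 -m inch '[[[0,-1,0,0],[0,0,0,0]]]'; python3 -m inch '[[[0,-1,0,0],[0,0,0,0]]]'; python3 - <<'E'
from h import *
c=cam("wrist");cv2.imwrite("pics/w10.png",c["img"])
im=c["img"].astype(int)
for r in (225,235):
  print(r,[(x,im[r,x].tolist()) for x in range(186,226,2)])
E
```

```text
time: 31.72
tool_pos: [0.4365, -0.279, 0.0838]
tool_rot: [3.141, -0.0, -0.119]
contact_force: [-0.5, -0.9, -4.6]
opening: 0.0277
time: 31.98
tool_pos: [0.4365, -0.2789, 0.0838]
tool_rot: [3.139, -0.0, -0.119]
contact_force: [-2.1, -5.4, -4.3]
opening: 0.0279
225 [(186, [88, 117, 152]), (188, [88, 116, 149]), (190, [86, 114, 146]), (192, [74, 92, 125]), (194, [75, 92, 131]), (196, [76, 94, 132]), (198, [76, 94, 132]), (200, [90, 107, 143]), (202, [176, 195, 218]), (204, [207, 223, 233]), (206, [223, 234, 241]), (208, [225, 236, 242]), (210, [225, 236, 242]), (212, [225, 236, 242]), (214, [226, 236, 242]), (216, [226, 236, 242]), (218, [225, 236, 242]), (220, [225, 236, 242]), (222, [219, 230, 238]), (224, [109, 116, 128])]
235 [(186, [74, 73, 78]), (188, [74, 73, 79]), (190, [75, 75, 81]), (192, [76, 75, 81]), (194, [75, 75, 81]), (196, [68, 70, 76]), (198, [57, 61, 69]), (200, [62, 67, 75]), (202, [183, 197, 207]), (204, [225, 236, 242]), (206, [225, 236, 242]), (208, [226, 236, 242]), (210, [225, 236, 242]), (212, [225, 236, 242]), (214, [225, 236, 242]), (216, [225, 236, 242]), (218, [225, 236, 242]), (220, [200, 216, 224]), (222, [85, 89, 100]), (224, [69, 73, 85])]
```

```bash
python3 -m inch '[[[0,1.3,0,0],[0,0,0,0]]]'; python3 -m inch '[[[-1,0,0,0],[0,0,0,0]]]';python3 -m inch '[[[-1,0,0,0],[0,0,0,0]]]'
```

```text
time: 32.28
tool_pos: [0.4364, -0.2791, 0.0837]
tool_rot: [-3.142, -0.0, -0.119]
contact_force: [-0.8, -1.5, -3.4]
opening: 0.0277
time: 32.52
tool_pos: [0.4358, -0.279, 0.0839]
tool_rot: [3.141, -0.001, -0.119]
contact_force: [1.4, -2.4, -2.7]
opening: 0.0278
time: 32.78
tool_pos: [0.4346, -0.2788, 0.0839]
tool_rot: [3.141, -0.0, -0.119]
contact_force: [2.5, -2.8, -3.5]
opening: 0.028
```

```bash
python3 -m inch '[[[0,0.6,0,0],[0,0,0,0]]]'; python3 -m inch '[[[-1,0,0,0],[0,0,0,0]]]'
```

```text
time: 33.02
tool_pos: [0.434, -0.2789, 0.0835]
tool_rot: [-3.141, 0.001, -0.119]
contact_force: [-0.0, 0.6, -3.5]
opening: 0.0275
time: 33.28
tool_pos: [0.4338, -0.279, 0.0837]
tool_rot: [-3.141, -0.001, -0.119]
contact_force: [3.0, 1.9, -4.5]
opening: 0.0277
```

```bash
python3 -m inch '[[[1.8,0.3,0,0],[0,0,2.5,0],[0,0,0,0]]]'; python3 -m inch '[[[0,0,1,0],[0,0,0,0]]]'; python3 -m inch '[[[0,0,0.8,0],[0,0,0,0]]]'
```

```text
time: 33.65
tool_pos: [0.4348, -0.2796, 0.0809]
tool_rot: [-3.141, 0.001, -0.119]
contact_force: [-0.2, 0.0, -2.4]
opening: 0.0279
time: 33.9
tool_pos: [0.4351, -0.2798, 0.0803]
tool_rot: [-3.142, 0.0, -0.119]
contact_force: [0.1, 1.1, -2.5]
opening: 0.028
time: 34.15
tool_pos: [0.4351, -0.2798, 0.0801]
tool_rot: [3.141, -0.0, -0.119]
contact_force: [-1.7, 1.9, 4.9]
opening: 0.028
```

```bash
python3 -m inch '[[[0,0,0,0],[0,0,0,0],[0,0,0,0]]]' 1 3; python3 -m inch '[[[0,0,0,0],[0,0,0,0],[0,0,0,0],[0,0,0,0],[0,0,0,0],[0,0,0,0],[0,0,-50,0],[0,0,-50,0],[0,0,-10,0],[0,0,0,0]]]' -1; python3 - <<'E'
from h import *
np.set_printoptions(precision=4,suppress=True)
s=observe();print(s["tool_pos"],s["tool_rot"])
c=cam("wrist");cv2.imwrite("pics/w11.png",c["img"]);a=cam("scene");b=cam("side")
cv2.imwrite("pics/a11.png",a["img"]);cv2.imwrite("pics/b11.png",b["img"])
for n in("wrist",): 
  print([(np.round(d["at"],1).tolist(),round(d["conf"],2)) for d in place_of(n,"stamp_mark")][:3],[(np.round(d["at"],1).tolist(),round(d["conf"],2),atz(c,d["at"],.058)) for d in place_of(n,"keeper_grip")][:3])
print("expect mark",proj(c,[.4351+.023*.993,-.2798-.023*.119,.0495]))
E
```

```text
time: 34.52
tool_pos: [0.4358, -0.28, 0.0798]
tool_rot: [3.141, -0.002, -0.119]
contact_force: [2.0, 0.9, 3.4]
opening: 0.0281
time: 35.78
tool_pos: [0.4351, -0.2797, 0.1895]
tool_rot: [3.141, -0.001, -0.119]
contact_force: [-0.4, -0.3, -0.5]
opening: 0.0916
[ 0.4351 -0.2797  0.1895] [ 3.1412 -0.0007 -0.1192]
[([154.2, 254.4], 0.62)] [([176.3, 400.1], 0.57, array([ 0.4224, -0.4168,  0.058 ]))]
expect mark [np.float64(154.46964887329997), np.float64(254.000456437471)]
```

```bash
python3 -m inch '[[[1.5,46,0,0],[1.5,47,0,0],[1.5,47,0,0],[0,0,0,0.175],[0,0,0,0.175],[0,0,0,0.175],[0,0,0,0.175],[0,0,0,0.175],[0,0,0,0.175],[0,0,0,0.175]]]'; python3 -m inch '[[[0,0,0,0.175],[0,0,0,0.171],[0,0,0,0],[0,0,0,0]]]'; python3 - <<'E'
from h import *
np.set_printoptions(precision=4,suppress=True)
c=cam("wrist");cv2.imwrite("pics/w12.png",c["img"]);s=observe();print(s["tool_pos"],s["tool_rot"])
print([(np.round(d["at"],1).tolist(),round(d["conf"],2),atz(c,d["at"],.058)) for d in place_of("wrist","keeper_grip")][:3], proj(c,[.423,-.4208,.058]))
im=c["img"].astype(int);m=(im.max(2)<75)
ys,xs=np.nonzero(m[:215]);print(len(xs), ys.min() if len(xs) else 0, np.percentile(xs,[0,50,100]) if len(xs) else 0)
cv2.imwrite("pics/v12.png",c["img"])
E
```

```text
time: 37.28
tool_pos: [0.4227, -0.419, 0.1882]
tool_rot: [3.141, 0.002, -1.35]
contact_force: [-0.7, -0.2, 0.7]
opening: 0.0916
time: 37.78
tool_pos: [0.4229, -0.4192, 0.1889]
tool_rot: [3.141, 0.001, -1.687]
contact_force: [-0.2, -0.0, 0.4]
opening: 0.0916
[ 0.4229 -0.4192  0.189 ] [ 3.1412  0.0005 -1.6875]
[([174.8, 255.5], 0.73, array([ 0.4232, -0.424 ,  0.058 ]))] [np.float64(178.0389223224093), np.float64(256.0576732481709)]
559 0 [  1.  34. 265.]
```

```bash
python3 -m inch '[[[2,0,50,0],[0,0,50,0],[0,0,30,0],[0,0,9,0],[0,0,0,0]]]' -1; python3 -m inch '[[[0,0,0,0],[0,0,0,0],[0,0,0,0],[0,0,0,0],[0,0,0,0],[0,0,0,0],[0,0,0,0],[0,0,0,0],[0,0,0,0],[0,0,0,0]]]' 1 25; python3 -m inch '[[[-6,0,0,0],[-8,0,0,0],[-8,0,0,0],[-8,0,0,0],[-6,0,0,0],[-4,0,0,0],[0,0,0,0]]]'
```

```text
time: 38.5
tool_pos: [0.4229, -0.4215, 0.0507]
tool_rot: [-3.141, -0.0, -1.69]
contact_force: [0.4, -0.2, 1.3]
opening: 0.0916
time: 39.75
tool_pos: [0.4204, -0.4208, 0.0503]
tool_rot: [3.137, 0.002, -1.69]
contact_force: [-9.3, 0.9, 4.7]
opening: 0.0156
time: 40.62
tool_pos: [0.4253, -0.3806, 0.0503]
tool_rot: [3.137, 0.002, -1.69]
contact_force: [-9.1, 1.6, 5.4]
opening: 0.0157
```

```bash
python3 -m inch '[[[0,2.2,0,0],[-3,0,0,0],[0,0,0,0]]]'; python3 -m inch '[[[-2,0,0,0],[0,0,0,0]]]'; python3 -m inch '[[[-1,0,0,0],[0,0,0,0]]]'
```

```text
time: 41.0
tool_pos: [0.4255, -0.3781, 0.0503]
tool_rot: [3.141, 0.0, -1.69]
contact_force: [-0.6, -0.8, -0.2]
opening: 0.0157
time: 41.25
tool_pos: [0.4258, -0.3761, 0.0503]
tool_rot: [3.141, 0.0, -1.69]
contact_force: [-2.5, -0.7, -0.9]
opening: 0.0163
time: 41.5
tool_pos: [0.4259, -0.3752, 0.0503]
tool_rot: [3.141, 0.0, -1.69]
contact_force: [-1.9, -0.4, -0.8]
opening: 0.0157
```

```bash
python3 -m inch '[[[-1,0,0,0],[0,0,0,0]]]'; python3 -m inch '[[[-1,0,0,0],[0,0,0,0]]]'
```

```text
time: 41.75
tool_pos: [0.426, -0.3742, 0.0503]
tool_rot: [3.141, 0.0, -1.69]
contact_force: [-2.4, -0.6, -1.3]
opening: 0.0158
time: 42.0
tool_pos: [0.4261, -0.3736, 0.0503]
tool_rot: [3.141, -0.0, -1.69]
contact_force: [-4.1, -4.2, -2.7]
opening: 0.0157
```

```bash
python3 -m inch '[[[-1,0,0,0],[0,0,0,0]]]'; python3 -m inch '[[[-1,0,0,0],[0,0,0,0]]]'
```

```text
time: 42.25
tool_pos: [0.4262, -0.3732, 0.0504]
tool_rot: [-3.141, -0.001, -1.69]
contact_force: [-3.5, -4.9, -4.1]
opening: 0.016
time: 42.5
tool_pos: [0.4262, -0.3732, 0.0504]
tool_rot: [-3.141, -0.003, -1.69]
contact_force: [-5.3, -9.0, -5.9]
opening: 0.0158
```

```bash
python3 -m inch '[[[-1,0,0,0],[0,0,0,0]]]'; python3 -m inch '[[[0,0,0,0],[0,0,0,0],[0,0,0,0],[0,0,0,0],[0,0,0,0],[0,0,0,0],[0,0,-40,0],[0,0,-50,0],[0,0,-50,0],[0,0,0,0]]]' -1; python3 -m inch '[[[40,0,-10,0],[40,0,-10,0],[0,0,0,0],[0,0,0,0]]]'; python3 - <<'E'
from h import *
np.set_printoptions(precision=4,suppress=True)
s=observe();print(s["tool_pos"],s["time"],s["contact_force"])
w=cam("wrist");a=cam("scene");b=cam("side");cv2.imwrite("pics/wf.png",w["img"])
z=lambda i:cv2.resize(i,(400,300),interpolation=cv2.INTER_CUBIC)
I=np.vstack([np.hstack([z(a["img"][170:290,100:260]),z(b["img"][110:230,240:400])]),np.hstack([z(a["img"]),z(w["img"])])])
cv2.imwrite("pics/v12.png",I)
m=np.array([.4351+.023*.993,-.2798-.023*.119,.0495]);g=np.array([.4262,-.3735,.058])
for n,c in(("scene",a),("side",b)):
  for l,p in(("stamp_mark",m),("keeper_grip",g)):
    print(n,l,[(np.round(d["at"],1).tolist(),round(d["conf"],2)) for d in place_of(n,l)][:3],"exp",np.round(proj(c,p),1))
E
```

```text
time: 42.75
tool_pos: [0.4262, -0.3732, 0.0504]
tool_rot: [-3.141, -0.004, -1.69]
contact_force: [-6.1, -13.2, -5.6]
opening: 0.0161
time: 44.0
tool_pos: [0.4282, -0.3721, 0.1949]
tool_rot: [-3.135, -0.006, -1.69]
contact_force: [0.3, 0.2, -0.8]
opening: 0.092
time: 44.5
tool_pos: [0.4167, -0.449, 0.2091]
tool_rot: [3.14, 0.002, -1.69]
contact_force: [-0.1, 0.2, 0.0]
opening: 0.0922
[ 0.4167 -0.449   0.2091] 44.5 [-0.1141  0.1591  0.02  ]
scene stamp_mark [([228.3, 174.1], 0.68), ([123.8, 236.4], 0.64), ([235.4, 174.4], 0.57)] exp [225.8 175.1]
scene keeper_grip [([240.5, 147.6], 0.64), ([160.0, 340.3], 0.48)] exp [241.7 144.1]
side stamp_mark [([159.6, 316.4], 0.94), ([272.3, 327.0], 0.58), ([218.8, 172.0], 0.39)] exp [161.5 316.7]
side keeper_grip [([143.8, 331.0], 0.57), ([279.6, 150.9], 0.18)] exp [147.1 332.1]
```

View pics/v12.png

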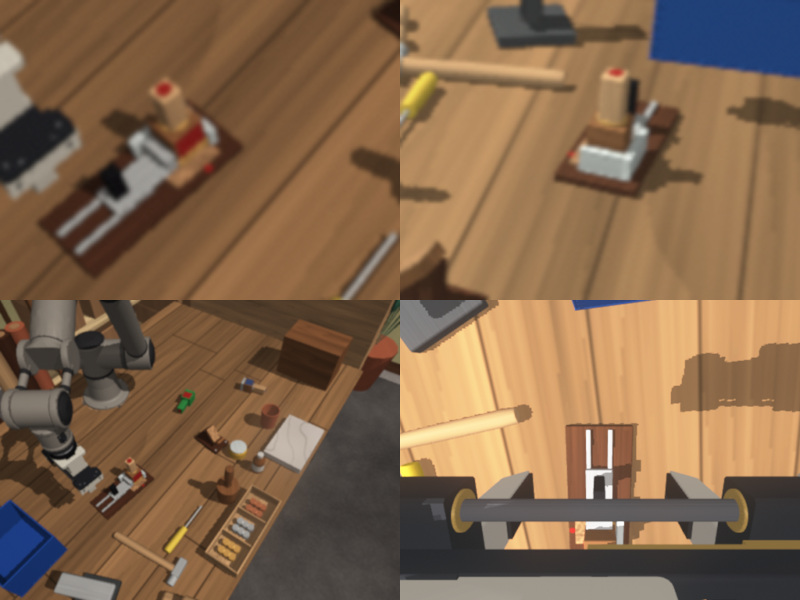

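```bash
python3 -c "
from cell import *
print(hand_in())"
```

```text
the job is handed in; nothing more can be done
None
```

The stamp with the brass face and red side is in its dock with the keeper shut. I handed the job in at about 45 s of the 67 s allowed; no verdict came back.

**What I did**
- **Picking up:** The tool only points down, so I gripped the handle lightly and tipped the stamp to 45° on its brass edge. I then clamped it and turned it half round.
- **Parking:** I set it on the slope and slid it down until the force showed the lip. I let go, moved the arm away to look at the dock, and came back to take it again by the handle.
- **Docking:** I stood it upright on the cork pad, touched both fences lightly to find them, backed off slightly from each and released.
- **Keeper:** I pushed it about 48 mm, until it stopped with the stamp held against the side fence (13 N at the end).

**Last checks**
- **Stamp:** The last picture shows it upright, with its red side to the open front and the jaw against it. Its red mark is within 3 pixels of the position I predicted in both fixed cameras.
- **Surroundings:** The arm is clear and touching nothing. The other things look undisturbed in that picture, though I did not measure their positions again.

**What disagreed**
- The side fence turned out about 3 mm from where my camera measurement put it, so I set that side by touch.
- I gripped the keeper post about 2.5 mm off centre. That gave a brief 9 N sideways load, which I then relieved.
- I have no direct reading of the keeper joint. That it is shut rests on the travel, the force at the stop and the picture.

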